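# Fit the long deck plate to the model truck

## Robot

A 6-joint arm with a two-finger parallel gripper is mounted at the origin on the work surface. World frame = base frame: x ahead of the robot, y to its left, z up, the work surface at z = 0. Lengths are in mm, angles in rad, forces in N, time in s.
With the tool pointing down it reaches from about 400 to 925 mm from the base axis. Payload 12.5 kg.
Tool frame: the origin (TCP) lies where the fingers leave the gripper's body, on its centre line; the fingertips stand 78 mm ahead of it and the grasp point (between the pads) lies 59 mm ahead of it (env.tip_extent is the distance from the TCP to the fingertips, in mm); z points along the fingers, y is the direction in which the jaws open and shut (so a half turn about z gives the same grasp; the last joint's range is limited). The gripper opens to 95 mm and grips with 3 to 60 N. Pads are 20 mm wide; open, the fingers measure 119 mm over their backs; the gripper's body (75 mm by 180 mm) begins 59 mm behind the grasp point.
Start: joints at [-1.249, 0.491, 1.559, -0, 1.092, -0.106], TCP at [259.316, -568.677, 292.261] pointing down, gripper open.
Joint ranges: [-3.1, 3.1], [-0.84, 2.19], [0.05, 2.79], [-1.13, 4.28], [0.06, 2.93], [-2.69, 2.69]. Speed limits (rad/s): [2.22, 2.22, 2.79, 3.14, 3.14, 3.14].

## Interface

Orientations are given as [roll, pitch, yaw] about the fixed x, y, z axes, in that order (R = Rz(yaw) Ry(pitch) Rx(roll)).
In Python, from cell import env gives the robot as it stands. The module is installed in compiled form; this text tells all that it offers.
- The arm moves only by the tool play_rows, never from a script. Its argument "targets" is a list of rows, each an object with "linear": the shift along the tool's x, y, z in mm, a list of three; "turn": the turn about the tool's z in rad. A call has 1 to 20 rows; each row is the pose to reach, as a shift and turn from the pose commanded when the call began, along the tool's axes at that moment; what a row does not reach only later rows make up. A row lasts 1/8 s, in which the tool goes at most 62.5 mm and 10.7 degrees, less where a joint would pass 70% of its speed; a pose out of reach is approached as far as the arm can. A call with a gripper value outside its range is refused whole. "hand" is the finger opening in mm, from 0 to 95.1, set as the call begins (left out, the last holds). The fingers move at their own pace and stop on an object; the grip force is fixed at half the most. Time passes only in rows, so rows that repeat a pose let the fingers close. It gives the time, the measured TCP pose, the force and the opening at its end, in the units of the state.
- env.state(): the state, without advancing time (a new reading comes with each control period).
- env.read_camera(name): name is "scene" or "top"; returns (picture, depth): 420x560x3 uint8, red, green, blue; 420x560 float32, mm along the optical axis (not along the pixel's ray), 0 where there is no reading.
- env.camera_params(name): a dict with "fx", "fy", "cx", "cy" (pixels), "R" (3x3) and "t" (3): a world point X has camera coordinates R X + t. Camera axes: x right, y down, z forward; pixel columns grow to the right and rows downward; lengths in mm; the calibration is good to about 2 mm. A picture is of the moment at which its call begins. camera_params takes no time and is no camera call.
- env.job_done(): hands the job in, once; it reports no verdict.
The state is a dict: "t": time; "joints": joint angles; "qvel": joint speeds; "tau": joint torques, N m; "eef_pos": TCP position; "tcp_rot": TCP orientation; "ft_force": force on the tool from outside, world axes, zero at the start; "moment": the same for the moment, N m; "opening": opening from 0.0 (shut) to 1.0 (fully open).
Only numpy, scipy, OpenCV 4.12 (cv2) and the standard library are available. Lean on these libraries where they do the work, as an engineer would, in place of code of your own. Each camera call takes 0.05 s, during which the arm holds its last target.

## Task

Two thin metal deck plates lie on the shut wooden case. Slide the longer one towards the model truck until about a third of its length sticks out over the case's edge, without lifting it before that, then pick it up by that overhanging end and lay it flat on top of the bare truck chassis, centred and lined up with it. Leave the shorter plate where it is.

Things in the scene. Friction and masses are not known exactly. Their poses are not given: they have to be found in the camera images.
- deck_center (a point): Longer plate, to be moved: steel-grey aluminium sheet 150 mm long (own y), 44 wide (x), 3 thick, about 53 g; point: its centre, half-way up. Lies flat on the case, on either side of the shorter one, roughly square to the edge, its -y end 15 to 45 mm inside it. Slides easily (friction 0.35; fingertips grip better): a closed fingertip pressed on it with 5 to 20 N drags it along.
- short_center (a point): Shorter plate, to be left alone: same sheet, 95 mm long (y axis), 44 wide, 3 thick. The point is its centre. It lies beside the longer one on the case, about 90 mm away between centre lines, so some 45 mm of lid is clear between them.
- case_edge (a point): Shut wooden case, fixed; smooth lid 200 (x) by 240 mm (y), 55 mm above the bench. Point: middle of the lid's edge on the truck's side, at lid height. The lid runs from it 240 mm along +y and 100 mm each way along x; -y points out over the edge, to free air and the truck. A loose tyre, 32 mm across and 11 high, lies near the lid's far end.
- truck_top (a point): Bare model truck chassis on its wheels, fixed to the bench: two dark rails 160 mm long (y axis), 34 mm wide over the outside; wheels below them, 38 mm wide over the outside, so fingers holding the plate's 44 mm width pass outside. Point: centre of the rails' flat top, 50 mm above the bench; the plate's centre belongs over it, its length along y.
Things that resemble listed ones, but are neither listed nor needed, are in the scene too. What is shaped like the part that bears deck_center but purple is not meant.

How it is judged (in metres and radians):
On the way, in this order (a step that is already met when the one before it is completed fails the run):
1. the longer plate lies flat on the lid with its end at least 25 mm out over the case's edge on the truck's side (y of deck_center in the frame of case_edge between 0 and 0.05 m and z of deck_center in the frame of case_edge below 0.006 m and angle between deck_center's own z axis and vertical below 0.1 rad), for 0.1 s.
2. the plate is lifted clear of the lid (z of deck_center in the frame of case_edge above 0.015 m), for 0.1 s.
At the end, for the whole second after the job is handed in: the longer plate lies flat on the chassis rails, its centre within 15 mm of the chassis's centre and its length within 10 degrees of the chassis's, and the shorter plate lies within 30 mm of where it was (horizontal distance between deck_center and truck_top below 0.015 m and z of deck_center in the frame of truck_top between -0.003 and 0.006 m and angle between the y axis of deck_center and the y axis of truck_top, either way round below 0.175 rad and angle between deck_center's own z axis and vertical below 0.1 rad and distance of short_center from where it was at the start of the episode below 0.03 m); the robot touches nothing.
It fails at once if the longer plate is lifted off the lid (by over 10 mm) while its end sticks out less than 20 mm over the edge (y of deck_center in the frame of case_edge above 0.055 m and z of deck_center in the frame of case_edge above 0.012 m).
It fails at once if the shorter plate is moved by more than 30 mm (distance of short_center from where it was at the start of the episode above 0.03 m).
It also fails if it takes over 58 s, if anything falls off the work surface, if the arm or the gripper's body presses on something with over 40 N, if the wrist force passes 120 N, or if a joint passes its speed limit or range.

## Working session

There is one attempt and no reset: what is moved stays moved. The work goes in short steps, Python scripts to look and compute and a tool call to move; the robot and the scene stay as the last step left them, time stands still between calls to the robot, and variables do not carry over. Pictures are saved under pics/ and viewed, and the job is handed in when it is done.

Besides the shell and the picture viewer there is one more tool, called as name(argument=value, ...), one argument or row to a line, values as JSON. play_rows: Moves the arm, as the interface text tells. Its arguments: {"type":"object","properties":{"targets":{"type":"array","items":{"type":"object","properties":{"linear":{"type":"array","items":{"type":"number"}},"turn":{"type":"number"}}}},"hand":{"type":"number"}},"required":["targets"]}

```bash
mkdir -p pics
python3 - <<'E'
from cell import env
import cv2,numpy as np
s=env.state();print({k:np.round(v,3) for k,v in s.items()},env.tip_extent)
for n in("scene","top"):
    p,d=env.read_camera(n);cv2.imwrite(f"pics/{n}0.png",p[:,:,::-1]);np.savez(f"{n}0.npz",p=p,d=d)
    print(n,env.camera_params(n))
E
```

```text
{'t': np.float64(0.0), 'joints': array([-1.249,  0.492,  1.559, -0.   ,  1.092, -0.106]), 'qvel': array([ 0.001, -0.002,  0.   ,  0.   ,  0.002, -0.001]), 'tau': array([ 3.0000e-03, -6.1264e+01, -2.5819e+01,  6.9000e-02,  4.8000e-02,
       -0.0000e+00]), 'eef_pos': array([ 259.277, -568.511,  291.66 ]), 'tcp_rot': array([-3.14 , -0.   ,  0.428]), 'ft_force': array([ 0.767, -0.168,  0.446]), 'moment': array([-0.023,  0.017, -0.03 ]), 'opening': np.float64(0.998)} 77.60000000000001
scene {'fx': 405.1923257887174, 'fy': 405.1923257887174, 'cx': 274.2148137116453, 'cy': 208.8225010691226, 'R': array([[-0.61465394,  0.78871075, -0.01165687],
       [ 0.54847968,  0.41672424, -0.72492134],
       [-0.56689556, -0.45196931, -0.68873302]]), 't': array([ 268.34476022, -206.73299179, 1096.40190641])}
top {'fx': 481.5527430599046, 'fy': 481.5527430599046, 'cx': 280.36396822742074, 'cy': 206.93393285902724, 'R': array([[-0.0143318 , -0.99985551, -0.00914072],
       [-0.9981944 ,  0.01484009, -0.05820412],
       [ 0.05833136,  0.00829004, -0.99826286]]), 't': array([  16.49081535,  429.3265525 , 1172.62534349])}
```

View pics/scene0.png

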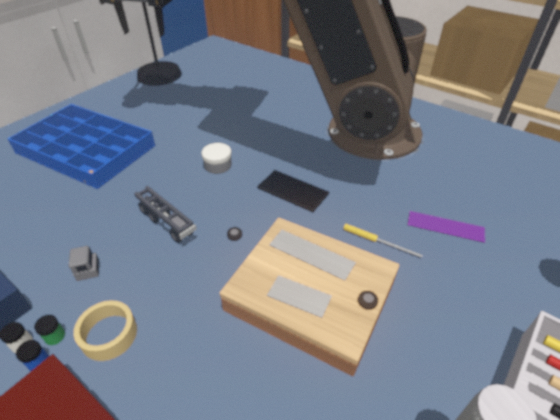

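View pics/top0.png

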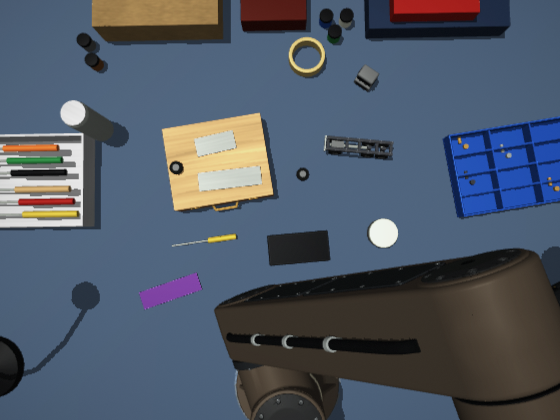

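The top view shows the long plate at about (230,179) and the short one at (215,143). The lid's truck-side edge runs near column 268, and the chassis is at (358,148). Next I'll measure them.

```bash
cat > h.py <<'E'
import cv2,numpy as np
from cell import env
def world(n,u,v,z):
    c=env.camera_params(n);R=c["R"];t=c["t"]
    o=-R.T@t; d=R.T@np.array([(u-c["cx"])/c["fx"],(v-c["cy"])/c["fy"],1.])
    return (o+d*(z-o[2])/d[2])
def worldmap(n,d):
    c=env.camera_params(n);v,u=np.indices(d.shape)
    P=np.stack([(u-c["cx"])/c["fx"]*d,(v-c["cy"])/c["fy"]*d,d],-1)
    return (P-c["t"])@c["R"]
def rect(mask,n,z,amin=150):
    out=[]
    for c in cv2.findContours(mask.astype(np.uint8),cv2.RETR_EXTERNAL,cv2.CHAIN_APPROX_NONE)[0]:
        if cv2.contourArea(c)<amin: continue
        W=np.array([world(n,p[0][0],p[0][1],z)[:2] for p in c],np.float32)
        r=cv2.minAreaRect(W);b=cv2.boxPoints(r)
        e0=b[1]-b[0];e1=b[2]-b[1]; e=e0 if np.linalg.norm(e0)>np.linalg.norm(e1) else e1
        a=np.degrees(np.arctan2(e[1],e[0]))%180
        out.append((np.round(r[0],1),np.round(sorted(r[1]),1),round(a,2),np.round(b,1).tolist(),c))
    return out
E
python3 - <<'E'
from h import *
D=np.load("top0.npz");p,d=D["p"],D["d"]
W=worldmap("top",d);hsv=cv2.cvtColor(p,cv2.COLOR_RGB2HSV)
for (u,v) in [(230,179),(215,143),(185,150),(245,150),(358,148),(340,152),(358,141),(330,148),(388,151),(320,200)]: print(u,v,W[v,u].round(1),hsv[v,u],p[v,u])
roi=np.zeros(d.shape,bool);roi[105:215,155:280]=1
lid=roi&(W[...,2]>45)&(W[...,2]<75)
print("lid");[print(*r[:4]) for r in rect(lid,"top",55)]
pl=roi&(hsv[...,1]<60)&(hsv[...,2]>110)
pl=cv2.morphologyEx(pl.astype(np.uint8),cv2.MORPH_OPEN,np.ones((3,3)))
print("plates");[print(*r[:4]) for r in rect(pl,"top",58)]
tr=np.zeros(d.shape,bool);tr[125:170,315:405]=1
t2=tr&(W[...,2]>42)
print("truck");[print(*r[:4]) for r in rect(t2,"top",50,50)]
v=p[110:220,155:405,::-1];cv2.imwrite("pics/crop.png",cv2.resize(v,None,fx=3.2,fy=3.2,interpolation=cv2.INTER_CUBIC))
m=(np.stack([lid*255,pl*255,t2*255],-1)).astype(np.uint8)[110:220,155:405];cv2.imwrite("pics/mask.png",cv2.resize(m,None,fx=3.2,fy=3.2,interpolation=0))
E
```

```text
230 179 [494.8 128.3  60.9] [ 50  11 214] [208 214 205]
215 143 [582.5 164.   56.1] [ 50  11 214] [208 214 205]
185 150 [566.6 235.8  57. ] [ 19 113 221] [221 186 123]
245 150 [565.3  92.8  51.1] [ 24  91 237] [237 221 152]
358 148 [ 566.3 -178.4   48.7] [105  25  61] [55 58 61]
340 152 [ 561.5 -137.9   24.2] [100  51  15] [12 14 15]
358 141 [ 584.3 -179.6   43.5] [108  21  61] [56 58 61]
330 148 [ 567.1 -111.1   50.1] [105  21  72] [66 69 72]
388 151 [ 566.4 -260.8   -0.8] [107  93 118] [ 75  94 118]
320 200 [ 4.461e+02 -8.850e+01  1.000e-01] [107  94 127] [ 80 101 127]
lid
[538.8 159.4] [201.6 239.2] 98.63 [[421.1000061035156, 262.5], [457.1000061035156, 26.0], [656.4000244140625, 56.29999923706055], [620.5, 292.70001220703125]]
plates
[497.4 130.4] [ 45.  149.7] 95.86 [[467.3999938964844, 202.60000610351562], [482.6000061035156, 53.599998474121094], [527.4000244140625, 58.20000076293945], [512.0999755859375, 207.1999969482422]]
[582.3 164.4] [45.1 94.6] 102.2 [[550.2999877929688, 205.89999389648438], [570.2000122070312, 113.4000015258789], [614.2999877929688, 122.9000015258789], [594.2999877929688, 215.39999389648438]]
truck
[ 573.  -179.4] [ 36.4 163.9] 83.81 [[546.0, -258.8999938964844], [582.2999877929688, -262.79998779296875], [599.9000244140625, -99.9000015258789], [563.7000122070312, -95.9000015258789]]
```

View pics/crop.png

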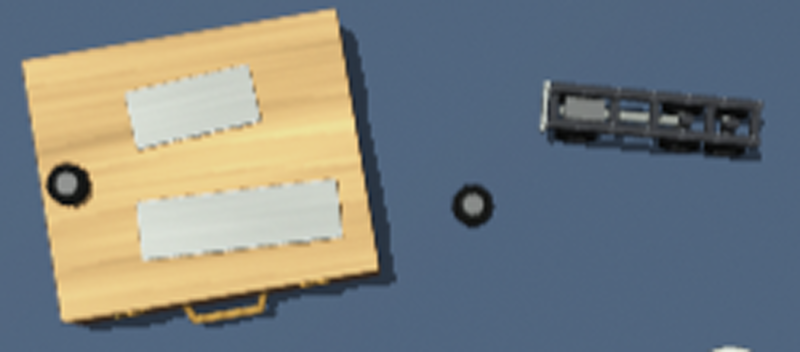

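View pics/mask.png

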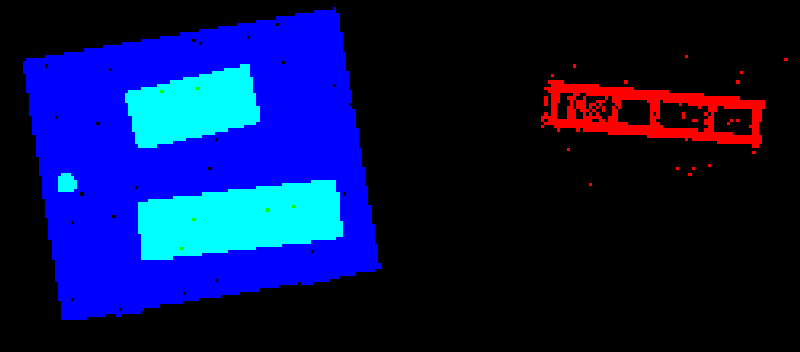

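All sizes match: lid 201×239, long plate 45×150, short plate 45×95, chassis 36×164. The long plate's centre is at case y≈97, so its end is 22 mm inside the edge, and it needs a slide of about 72 mm. First I'll move above it with the fingers closed and aligned.

play_rows(
  hand=0,
  targets=[
    {"linear":[36,-38,0],"turn":-0.1},
    {"linear":[72,-76,0],"turn":-0.2},
    {"linear":[108,-113,0],"turn":-0.3},
    {"linear":[144,-151,0],"turn":-0.4},
    {"linear":[180,-189,0],"turn":-0.5},
    {"linear":[216,-227,0],"turn":-0.6},
    {"linear":[252,-265,0],"turn":-0.7},
    {"linear":[288,-303,0],"turn":-0.8},
    {"linear":[324,-340,0],"turn":-0.9},
    {"linear":[360,-378,10],"turn":-1.0},
    {"linear":[396,-416,30],"turn":-1.1},
    {"linear":[432,-454,50],"turn":-1.2},
    {"linear":[468,-492,80],"turn":-1.245},
    {"linear":[490,-515,110],"turn":-1.245},
    {"linear":[504,-530,125],"turn":-1.245},
    {"linear":[504,-530,135],"turn":-1.245},
    {"linear":[504,-530,135],"turn":-1.245},
    {"linear":[504,-530,135],"turn":-1.245},
  ],
)

```text
t: 2.35
eef_pos: [498.1, 121.7, 158.0]
tcp_rot: [3.141, 0.0, 1.671]
ft_force: [0.4, -0.2, -0.5]
opening: 0.004
```

play_rows(
  targets=[
    {"linear":[0,0,10]},
    {"linear":[0,0,16]},
    {"linear":[0,0,18]},
    {"linear":[0,0,20]},
    {"linear":[0,0,21]},
    {"linear":[0,0,22]},
    {"linear":[0,0,22]},
  ],
)

```text
validation failed for argument at $.ta...
```

play_rows(
  targets=[
    {"linear":[0,0,10],"turn":0},
    {"linear":[0,0,16],"turn":0},
    {"linear":[0,0,18],"turn":0},
    {"linear":[0,0,20],"turn":0},
    {"linear":[0,0,21],"turn":0},
    {"linear":[0,0,22],"turn":0},
    {"linear":[0,0,22],"turn":0},
  ],
)

```text
t: 3.22
eef_pos: [498.0, 122.7, 135.9]
tcp_rot: [3.141, 0.0, 1.673]
ft_force: [-3.1, 0.0, 8.9]
opening: 0.005
```

play_rows(
  targets=[
    {"linear":[0,0,0.4],"turn":0},
    {"linear":[-3,0,0.4],"turn":0},
    {"linear":[-7,0,0.4],"turn":0},
    {"linear":[-11,0,0.4],"turn":0},
    {"linear":[-15,0,0.4],"turn":0},
    {"linear":[-18,0,0.4],"turn":0},
    {"linear":[-20,0,0.4],"turn":0},
  ],
)

```text
t: 4.1
eef_pos: [500.7, 103.1, 135.9]
tcp_rot: [3.139, -0.0, 1.673]
ft_force: [0.2, 5.0, 10.4]
opening: 0.008
```

```bash
cat > look.py <<'E'
from h import *
import sys
z=float(sys.argv[2])
p,d=env.read_camera("scene")
cv2.imwrite(f"pics/s{sys.argv[1]}.png",p[:,:,::-1])
p,d=env.read_camera("top");hsv=cv2.cvtColor(p,cv2.COLOR_RGB2HSV)
cv2.imwrite(f"pics/t{sys.argv[1]}.png",cv2.resize(p[100:230,150:410,::-1],None,fx=3,fy=3,interpolation=cv2.INTER_CUBIC))
roi=np.zeros(d.shape,bool);roi[105:215,155:410]=1
pl=roi&(hsv[...,1]<60)&(hsv[...,2]>110)
pl=cv2.morphologyEx(pl.astype(np.uint8),cv2.MORPH_OPEN,np.ones((3,3)))
[print(*r[:4]) for r in rect(pl,"top",z)]
print(env.state()["t"],env.state()["ft_force"].round(1))
E
python3 look.py 1 58
```

```text
4.2 [ 0.1  2.2 10.3]
```

View pics/t1.png

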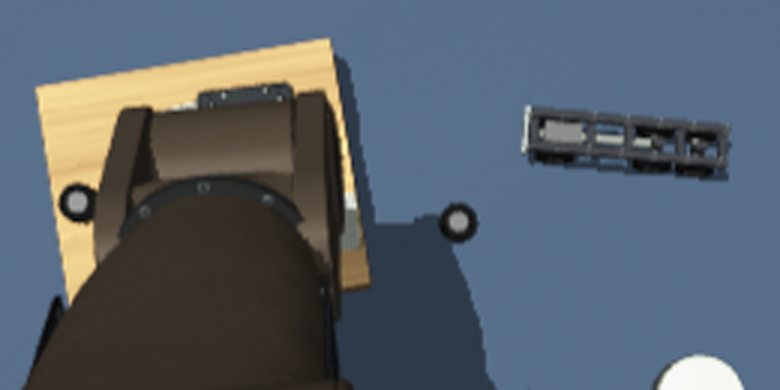

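View pics/s1.png

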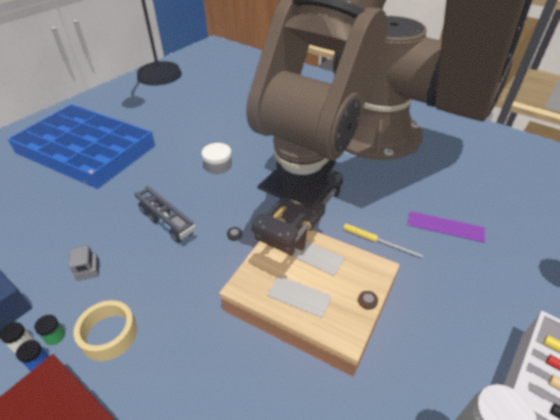

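The plate's end, at (352,225) in the enlarged top crop, has moved right up to the lid edge, so it follows the finger. I'll slide it the other 52 mm.

play_rows(
  targets=[
    {"linear":[-3,0,0],"turn":0},
    {"linear":[-8,0,0],"turn":0},
    {"linear":[-13,0,0],"turn":0},
    {"linear":[-18,0,0],"turn":0},
    {"linear":[-23,0,0],"turn":0},
    {"linear":[-28,0,0],"turn":0},
    {"linear":[-33,0,0],"turn":0},
    {"linear":[-38,0,0],"turn":0},
    {"linear":[-43,0,0],"turn":0},
    {"linear":[-47,0,0],"turn":0},
    {"linear":[-50,0,0],"turn":0},
    {"linear":[-52,0,0],"turn":0},
    {"linear":[-52,0,0],"turn":0},
  ],
)

```text
t: 5.82
eef_pos: [506.0, 51.2, 135.9]
tcp_rot: [3.139, 0.0, 1.673]
ft_force: [-0.2, 2.2, 12.0]
opening: 0.004
```

```bash
python3 look.py 2 58
```

```text
[578.7 181.5] [44.9 59.6] 102.21 [[550.4000244140625, 205.89999389648438], [563.0, 147.60000610351562], [606.9000244140625, 157.10000610351562], [594.2999877929688, 215.39999389648438]]
5.925 [-0.3  1.8 11.9]
```

View pics/t2.png

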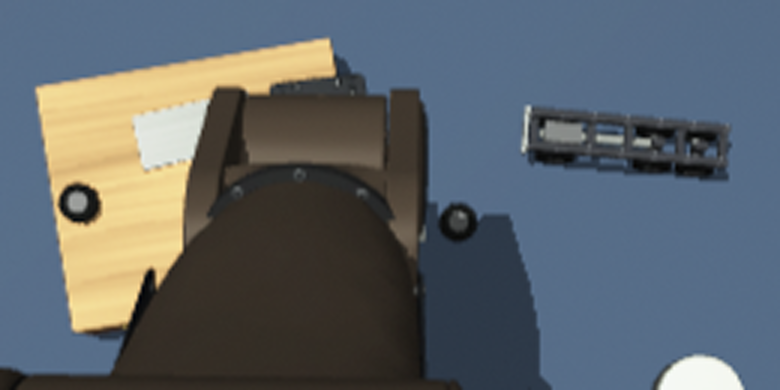

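View pics/s2.png

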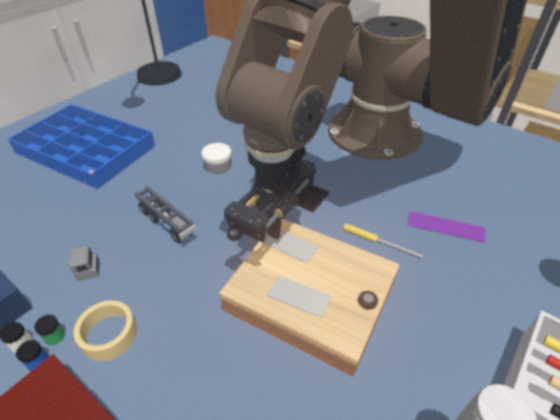

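The plate now sticks out and the short plate is unmoved. I'll lift off and step aside to see it clearly.

play_rows(
  hand=95,
  targets=[
    {"linear":[0,0,-5],"turn":0},
    {"linear":[0,0,-20],"turn":0},
    {"linear":[0,0,-50],"turn":0},
    {"linear":[-20,0,-90],"turn":0},
    {"linear":[-70,0,-90],"turn":0},
    {"linear":[-120,0,-90],"turn":0},
    {"linear":[-170,0,-90],"turn":0},
    {"linear":[-210,0,-90],"turn":0},
    {"linear":[-230,0,-90],"turn":0},
    {"linear":[-230,0,-90],"turn":0},
  ],
)

```text
t: 7.18
eef_pos: [528.6, -178.3, 225.1]
tcp_rot: [3.142, 0.0, 1.671]
ft_force: [1.1, 0.9, -0.1]
opening: 0.978
```

```bash
python3 look.py 3 58
```

```text
[505.4  58.7] [ 45.7 150.1] 96.13 [[474.6000061035156, 130.89999389648438], [490.70001220703125, -18.299999237060547], [536.0999755859375, -13.5], [520.0999755859375, 135.8000030517578]]
[582.3 164.3] [45.1 94.8] 102.2 [[550.2999877929688, 205.89999389648438], [570.2999877929688, 113.19999694824219], [614.2999877929688, 122.69999694824219], [594.2999877929688, 215.39999389648438]]
7.275 [-1.2 -1.1  0.3]
```

View pics/t3.png

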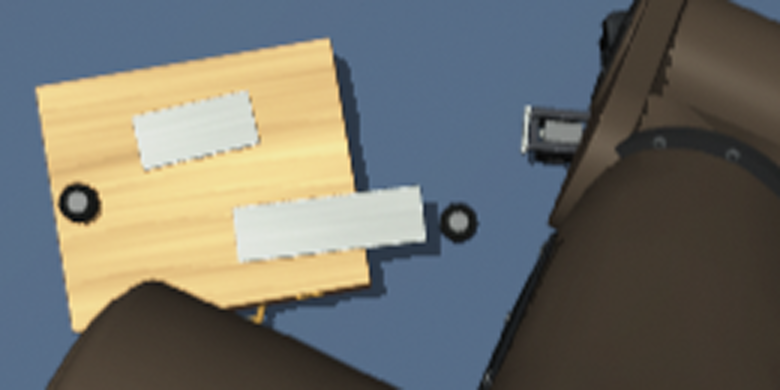

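The plate is at (505.4, 58.7), 96.1°, case y≈25, so 50 mm overhangs. I'll grip it 52 mm from its centre, about 27 mm outside the edge.

play_rows(
  hand=75,
  targets=[
    {"linear":[45,0,0],"turn":-0.005},
    {"linear":[95,0,0],"turn":-0.005},
    {"linear":[145,1,0],"turn":-0.005},
    {"linear":[175,1,0],"turn":-0.005},
    {"linear":[186,1,0],"turn":-0.005},
    {"linear":[186,1,20],"turn":-0.005},
    {"linear":[186,1,50],"turn":-0.005},
    {"linear":[186,1,80],"turn":-0.005},
    {"linear":[186,1,98],"turn":-0.005},
    {"linear":[186,1,106],"turn":-0.005},
    {"linear":[186,1,106],"turn":-0.005},
  ],
)

```text
t: 8.65
eef_pos: [510.8, 7.3, 118.8]
tcp_rot: [-3.141, 0.0, 1.678]
ft_force: [-0.0, 0.2, 0.2]
opening: 0.788
```

```bash
python3 look.py 4 58
```

```text
[582.3 164.3] [45.1 94.8] 102.2 [[550.2999877929688, 205.89999389648438], [570.2999877929688, 113.19999694824219], [614.2999877929688, 122.69999694824219], [594.2999877929688, 215.39999389648438]]
8.75 [-0.1 -0.3  0.7]
```

View pics/s4.png

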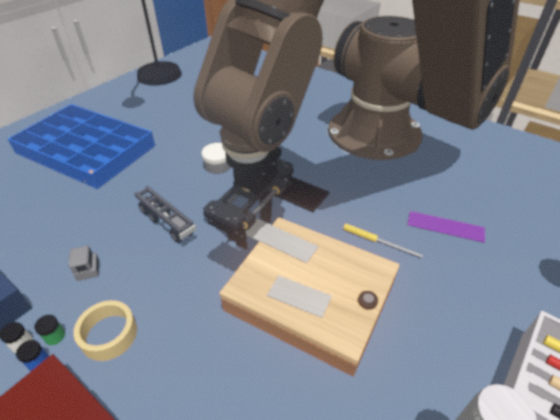

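The scene view shows the fingers straddling the overhanging end near (255,225). I'll close them.

play_rows(
  hand=38,
  targets=[
    {"linear":[0,0,0],"turn":0},
    {"linear":[0,0,0],"turn":0},
    {"linear":[0,0,0],"turn":0},
    {"linear":[0,0,0],"turn":0},
    {"linear":[0,0,0],"turn":0},
    {"linear":[0,0,0],"turn":0},
    {"linear":[0,0,0],"turn":0},
  ],
)

```text
t: 9.62
eef_pos: [510.8, 7.3, 118.8]
tcp_rot: [3.142, 0.0, 1.678]
ft_force: [0.1, -0.8, 1.0]
opening: 0.455
```

It gripped at about 43.5 mm, which fits the 44 mm width. Lifting.

play_rows(
  hand=10,
  targets=[
    {"linear":[0,0,0],"turn":0},
    {"linear":[0,0,-5],"turn":0},
    {"linear":[0,0,-12],"turn":0},
    {"linear":[0,0,-22],"turn":0},
    {"linear":[0,0,-35],"turn":0},
    {"linear":[0,0,-50],"turn":0},
    {"linear":[0,0,-65],"turn":0},
    {"linear":[0,0,-75],"turn":0},
    {"linear":[0,0,-80],"turn":0},
    {"linear":[0,0,-80],"turn":0},
    {"linear":[0,0,-80],"turn":0},
  ],
)

```text
t: 11.0
eef_pos: [510.7, 7.3, 198.4]
tcp_rot: [-3.141, -0.0, 1.678]
ft_force: [-0.5, -0.1, -0.7]
opening: 0.455
```

```bash
python3 look.py 5 140
python3 - <<'E'
from h import *
p,d=env.read_camera("scene");v=cv2.resize(p[130:330,150:420,::-1],None,fx=2.9,fy=2.9,interpolation=cv2.INTER_CUBIC);cv2.imwrite("pics/z5.png",v)
np.savez("s5.npz",p=p,d=d)
E
```

```text
[566.3 152.5] [41.8 87.9] 102.2 [[536.5999755859375, 191.10000610351562], [555.2000122070312, 105.0999984741211], [596.0, 113.9000015258789], [577.5, 199.89999389648438]]
11.1 [-0.3  0.2 -0.9]
```

View pics/z5.png

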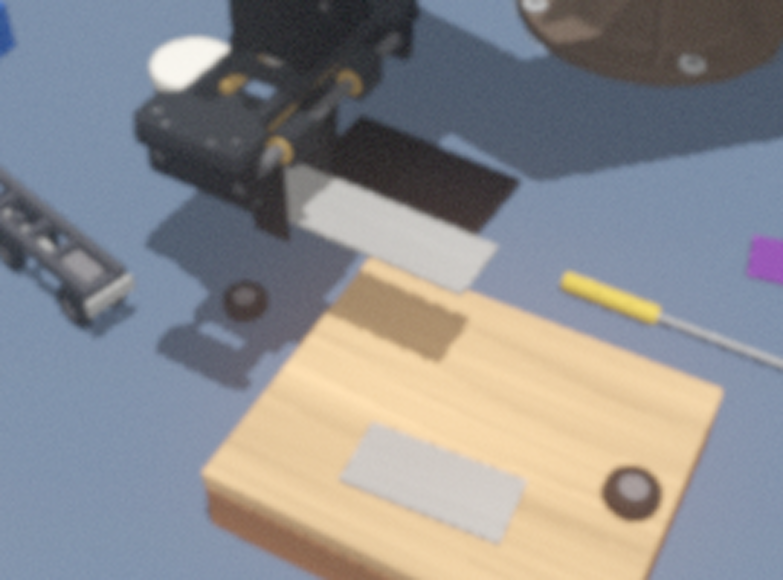

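The plate is held by its end at crop (300,190) and looks level. I'll fit a plane to the depth to check droop, and get the chassis position from the scene view as a second estimate.

Run:
```python
from h import *
D=np.load("s5.npz");p,d=D["p"],D["d"]
W=worldmap("scene",d);hsv=cv2.cvtColor(p,cv2.COLOR_RGB2HSV)
m=(hsv[...,1]<45)&(hsv[...,2]>120)&(W[...,2]>100)&(W[...,2]<175)&(d>0)
m[:, :255]=0; m[:,330:]=0; m[:185]=0;m[235:]=0
n,l,st,_=cv2.connectedComponentsWithStats(m.astype(np.uint8)); k=1+np.argmax(st[1:,4]); m=l==k
P=W[m];print(len(P),P.min(0).round(),P.max(0).round())
A=np.c_[P[:,:2],np.ones(len(P))];co=np.linalg.lstsq(A,P[:,2],rcond=None)[0]
print("slopes deg",np.degrees(np.arctan(co[:2])),"z at grasp",co@[510.7,7.3,1],"centre",co@[505.3,59,1])
# truck in scene view
D=np.load("scene0.npz");p,d=D["p"],D["d"];W=worldmap("scene",d)
t=(W[...,2]>45)&(W[...,2]<60)&(abs(W[...,0]-572)<70)&(abs(W[...,1]+180)<120)
t=cv2.morphologyEx(t.astype(np.uint8),cv2.MORPH_CLOSE,np.ones((3,3)))
[print(*r[:4]) for r in rect(t,"scene",50,80)]
D=np.load("top0.npz");p,d=D["p"],D["d"];W=worldmap("top",d)
t=(W[...,2]>44)&(W[...,2]<60);t[:125]=0;t[168:]=0;t[:,:315]=0;t[:,405:]=0
t=cv2.morphologyEx(t.astype(np.uint8),cv2.MORPH_CLOSE,np.ones((3,3)));t=cv2.morphologyEx(t.astype(np.uint8),cv2.MORPH_OPEN,np.ones((3,3)))
[print(*r[:4]) for r in rect(t,"top",50,80)]
print(p[125:170:1,326].mean(1).round())
cv2.imwrite("pics/truck.png",cv2.resize(p[125:170,315:405,::-1],None,fx=8,fy=8,interpolation=0))
```

```text
1325 [475.   1. 133.] [529. 136. 141.]
slopes deg [-0.56902961 -0.31755129] z at grasp 138.09961568513714 centre 137.86670657618959
[ 572.8 -179.3] [ 36.5 165.3] 83.81 [[545.7000122070312, -259.5], [582.0, -263.5], [599.7999877929688, -99.19999694824219], [563.5999755859375, -95.19999694824219]]
[ 573.4 -180.6] [ 35.3 161.5] 83.81 [[547.0999755859375, -259.0], [582.2999877929688, -262.79998779296875], [599.7000122070312, -102.19999694824219], [564.5999755859375, -98.4000015258789]]
[103. 103. 103. 104. 103. 103. 103. 103. 103. 103. 162. 186. 150. 113.
 116. 105.  72.  54.  59.  51.  48.  60.  62.  82.  61.  41.  53.  53.
  54.  81. 101. 102. 103. 103. 103. 103. 103. 104. 103. 103. 103. 103.
 104. 103. 103.]
```

View pics/truck.png

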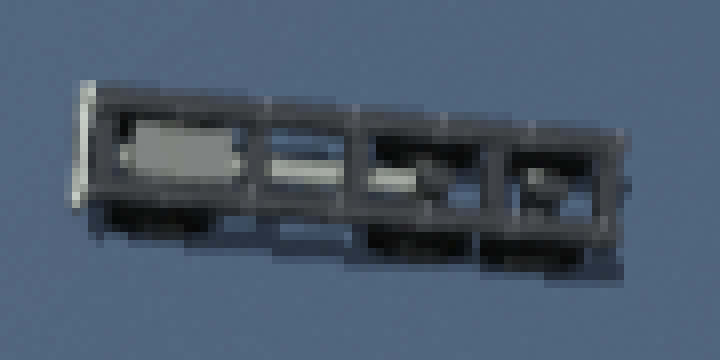

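The plate is level to within 0.6°, and its mid-plane is about 62 mm below the TCP. Both views agree on the chassis: centre ≈(573, -180), 84°. I'll carry the plate above it.

play_rows(
  targets=[
    {"linear":[-15,2,0],"turn":0.01},
    {"linear":[-40,5,0],"turn":0.04},
    {"linear":[-70,9,0],"turn":0.07},
    {"linear":[-105,13,0],"turn":0.1},
    {"linear":[-140,18,0],"turn":0.13},
    {"linear":[-175,22,0],"turn":0.16},
    {"linear":[-205,26,0],"turn":0.19},
    {"linear":[-230,29,0],"turn":0.205},
    {"linear":[-240,30.5,10],"turn":0.212},
    {"linear":[-244,31,25],"turn":0.212},
    {"linear":[-244,31,40],"turn":0.212},
    {"linear":[-244,31,50],"turn":0.212},
    {"linear":[-244,31,50],"turn":0.212},
    {"linear":[-244,31,50],"turn":0.212},
  ],
)

```text
t: 12.9
eef_pos: [567.9, -231.7, 149.2]
tcp_rot: [3.141, 0.0, 1.466]
ft_force: [-0.0, -0.2, -0.9]
opening: 0.453
```

```bash
python3 look.py 6 88
python3 - <<'E'
from h import *
p,d=env.read_camera("scene");v=cv2.resize(p[100:300,60:330,::-1],None,fx=2.9,fy=2.9,interpolation=cv2.INTER_CUBIC);cv2.imwrite("pics/z6.png",v)
W=worldmap("scene",d);hsv=cv2.cvtColor(p,cv2.COLOR_RGB2HSV)
m=(hsv[...,1]<45)&(hsv[...,2]>120)&(W[...,2]>70)&(W[...,2]<110)&(d>0)
m[:, :120]=0; m[:,260:]=0
n,l,st,_=cv2.connectedComponentsWithStats(m.astype(np.uint8)); k=1+np.argmax(st[1:,4]); m=l==k
P=W[m];A=np.c_[P[:,:2],np.ones(len(P))];co=np.linalg.lstsq(A,P[:,2],rcond=None)[0]
print(len(P),np.degrees(np.arctan(co[:2])),co@[573,-180,1])
[print(*r[:4]) for r in rect(m,"scene",co@[573,-180,1])]
E
```

```text
[ 577.4 -145.4] [45.8 80.4] 84.06 [[550.5, -183.0], [596.0, -187.8000030517578], [604.4000244140625, -107.80000305175781], [558.7999877929688, -103.0]]
[576.5 160. ] [43.9 92.3] 102.2 [[545.2999877929688, 200.39999389648438], [564.7999877929688, 110.19999694824219], [607.7000122070312, 119.5], [588.2000122070312, 209.6999969482422]]
13.0 [ 0.3 -0.5 -1. ]
1116 [-0.20777762 -0.31750632] 88.79557143318911
[ 572.5 -178.8] [ 45.  152.6] 83.5 [[541.5, -252.0], [586.2000122070312, -257.1000061035156], [603.5, -105.5999984741211], [558.7999877929688, -100.5]]
```

View pics/z6.png

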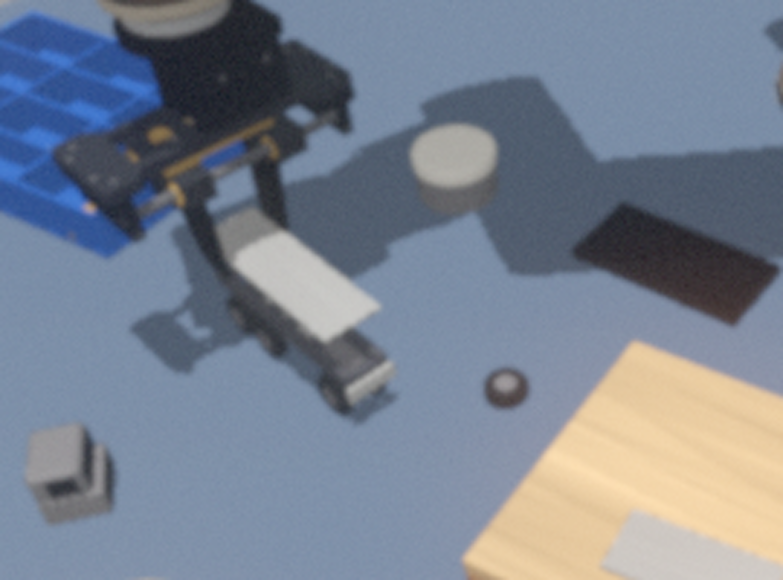

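View pics/t6.png

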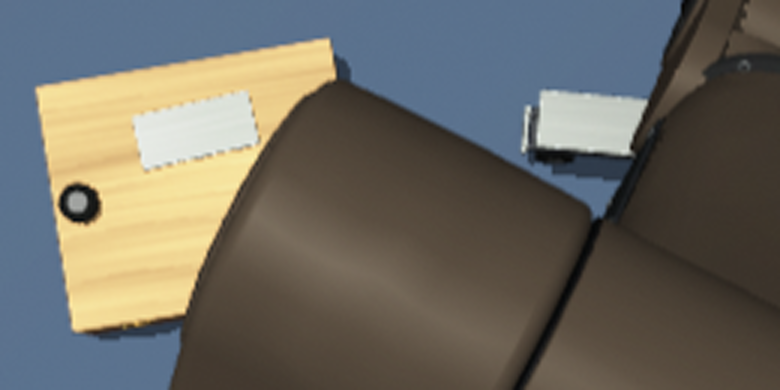

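The scene view gives the held plate's centre as (572.5, -178.8), 83.5°, top at z 88.8, right over the chassis. I'll lower it and watch the force.

play_rows(
  targets=[
    {"linear":[0,0,8],"turn":0},
    {"linear":[0,0,18],"turn":0},
    {"linear":[0,0,26],"turn":0},
    {"linear":[0,0,30],"turn":0},
    {"linear":[0,0,32],"turn":0},
    {"linear":[0,0,33],"turn":0},
    {"linear":[0,0,34],"turn":0},
    {"linear":[0,0,34],"turn":0},
  ],
)

```text
t: 14.05
eef_pos: [567.7, -232.0, 114.9]
tcp_rot: [3.141, 0.0, 1.466]
ft_force: [0.2, 0.2, 0.3]
opening: 0.454
```

play_rows(
  targets=[
    {"linear":[0,0,0.5],"turn":0},
    {"linear":[0,0,1],"turn":0},
    {"linear":[0,0,1],"turn":0},
    {"linear":[0,0,1],"turn":0},
  ],
)

```text
t: 14.55
eef_pos: [567.7, -232.0, 114.0]
tcp_rot: [3.141, 0.0, 1.466]
ft_force: [-0.2, 0.4, 1.1]
opening: 0.453
```

play_rows(
  targets=[
    {"linear":[0,0,0.4],"turn":0},
    {"linear":[0,0,0.4],"turn":0},
    {"linear":[0,0,0.4],"turn":0},
  ],
)

```text
t: 14.92
eef_pos: [567.7, -232.0, 113.9]
tcp_rot: [3.141, 0.0, 1.466]
ft_force: [-1.4, 1.4, 5.5]
opening: 0.456
```

The force rose to 5.5 N, so the plate is resting on the rails. I'll release it, retreat straight up and step aside.

play_rows(
  hand=75,
  targets=[
    {"linear":[0,0,0],"turn":0},
    {"linear":[0,0,0],"turn":0},
    {"linear":[0,0,0],"turn":0},
    {"linear":[0,0,0],"turn":0},
    {"linear":[0,0,0],"turn":0},
    {"linear":[0,0,-10],"turn":0},
    {"linear":[0,0,-30],"turn":0},
    {"linear":[0,0,-60],"turn":0},
    {"linear":[0,0,-100],"turn":0},
    {"linear":[0,0,-140],"turn":0},
    {"linear":[-50,0,-160],"turn":0},
    {"linear":[-100,0,-160],"turn":0},
    {"linear":[-150,0,-160],"turn":0},
    {"linear":[-200,0,-160],"turn":0},
    {"linear":[-250,0,-160],"turn":0},
    {"linear":[-270,0,-160],"turn":0},
    {"linear":[-270,0,-160],"turn":0},
    {"linear":[-270,0,-160],"turn":0},
  ],
)

```text
t: 17.18
eef_pos: [539.8, -499.0, 273.8]
tcp_rot: [-3.142, -0.0, 1.467]
ft_force: [-0.8, -0.1, -0.8]
opening: 0.791
```

```bash
python3 look.py 7 53
python3 - <<'E'
from h import *
p,d=env.read_camera("top");W=worldmap("top",d);hsv=cv2.cvtColor(p,cv2.COLOR_RGB2HSV)
m=(hsv[...,1]<60)&(hsv[...,2]>110);m[:120]=0;m[175:]=0;m[:,:315]=0;m[:,405:]=0
m=cv2.morphologyEx(m.astype(np.uint8),cv2.MORPH_OPEN,np.ones((5,5)))>0
P=W[m&(d>0)];A=np.c_[P[:,:2],np.ones(len(P))];co=np.linalg.lstsq(A,P[:,2],rcond=None)[0]
print(len(P),np.degrees(np.arctan(co[:2])),co@[573,-180,1])
E
```

```text
[ 573.4 -180.1] [ 45.6 149.1] 83.65 [[542.5, -251.60000610351562], [587.7999877929688, -256.70001220703125], [604.2999877929688, -108.5], [559.0, -103.5]]
[583.3 165. ] [45.3 95.2] 102.2 [[551.0999755859375, 206.8000030517578], [571.2000122070312, 113.69999694824219], [615.5, 123.30000305175781], [595.2999877929688, 216.3000030517578]]
17.275 [-0.5 -0.2 -0.6]
1147 [-54.17300575  10.10657922] 55.37348244977102
```

View pics/t7.png

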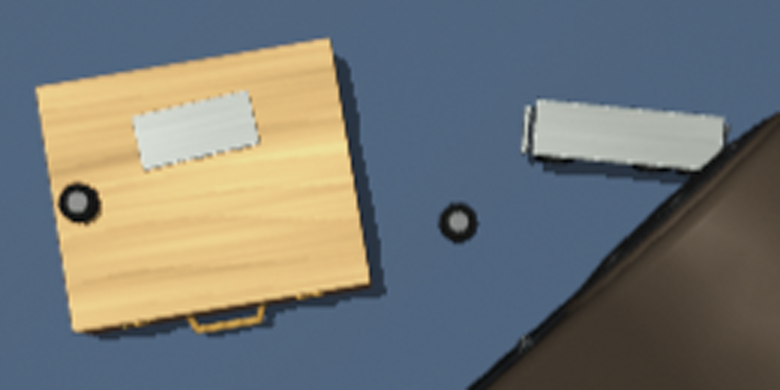

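View pics/s7.png

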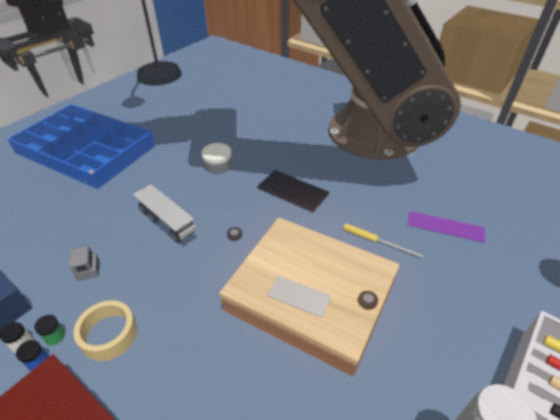

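The plate lies on the chassis at (573.4, -180.1), 83.7°. Arm pixels got into that plane fit (54° slope), so I'll redo it on the plate alone.

Run:
```python
from h import *
for n in("top","scene"):
    p,d=env.read_camera(n);W=worldmap(n,d);hsv=cv2.cvtColor(p,cv2.COLOR_RGB2HSV)
    q=W[...,:2]-[573,-180];a=np.radians(84);y=q@[np.cos(a),np.sin(a)];x=q@[np.sin(a),-np.cos(a)]
    m=(abs(y)<66)&(abs(x)<17)&(W[...,2]<80)&(W[...,2]>30)&(hsv[...,2]>110)
    P=np.c_[x[m],y[m],W[m][:,2]];A=np.c_[P[:,:2],np.ones(len(P))];co=np.linalg.lstsq(A,P[:,2],rcond=None)[0]
    print(n,len(P),"tilt x,y deg",np.degrees(np.arctan(co[:2])).round(2),"top z",co[2].round(1))
```

```text
top 781 tilt x,y deg [ 0.35 -0.11] top z 52.9
scene 771 tilt x,y deg [-3.03  0.37] top z 53.2
```

```bash
python3 -c "
from cell import env
print(env.job_done())"
```

```text
the job is handed in; nothing more can be done
None
```

I slid the longer plate out with a closed fingertip until about 50 mm stuck out over the case's edge. I then gripped it by that end, laid it on the truck chassis and handed the job in after about 17 s. No verdict was reported.

**Longer plate:** its centre measured (573.4, -180.1) at 83.7°, against the chassis at about (573, -180) and 84°. The top camera puts its top at z 52.9 mm, where 53 is expected, and shows it level to within 0.4°.

**Shorter plate:** it did not move. Measured at the same height as at the start, it was within 0.1 mm in every clear view up to the grasp. The arm did not go near it after that.

**Checks that disagreed:**
- The oblique scene camera gave a 3° sideways tilt, against 0.35° from the top camera. I put that down to depth noise over the narrow width, and it is under the 5.7° limit.
- My first flatness check gave a 54° slope because arm pixels got into it, so I redid it on the plate alone.
- The bumper makes the chassis centre uncertain by 2 to 3 mm along its length, well within the 15 mm allowed.

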